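Wind down the pegboard's wing screw with fingertip strokes

ROBOT

A 7-joint arm with a two-finger parallel gripper is mounted at the origin on the work surface. World frame = base frame: x ahead of the robot, y to its left, z up, the work surface at z = 0. Lengths are in m, angles in rad, forces in N, time in s.
With the tool pointing down it reaches from about 0.4 to 0.925 m from the base axis. Payload 4.1 kg.
Tool frame: the origin (TCP) lies on the centre line of the jaws, within the pads' length; the fingertips stand 22 mm ahead of it and the grasp point (between the pads) lies 3 mm ahead of it; z points along the fingers, y is the line along which they close (so a half turn about z gives the same grasp; the last joint's range is limited). The gripper opens to 85 mm and grips with 20 to 120 N. Pads are 22 mm wide; open, the fingers measure 114 mm over their backs; the gripper's body (76 mm by 85 mm) begins 54 mm behind the grasp point. The pads swing forward as they close: fully open they stand 13 mm farther back than shut.
Start: joints at [1.204, 0.398, 0.045, 1.537, -0.019, 1.207, -0.051], TCP at [0.172, -0.627, 0.253] pointing down, gripper open.
Joint ranges: [-2.82, 2.82], [-0.49, 2.23], [-1.37, 1.46], [0, 2.46], [-1.36, 4.5], [0.23, 2], [-2.94, 2.94]. Speed limits (rad/s): [2.57, 2.57, 3.14, 3.14, 3.14, 3.14, 3.14].

INTERFACE

Orientations are given as a rotation vector (axis times angle).
In Python, from cell import bot gives the robot as it stands. The module is installed in compiled form; this text tells all that it offers.
- The arm moves only by the tool send_rows, never from a script. Its argument "deltas" is a list of rows, each a list of 4 numbers: the shift along the world's x, y, z in mm, then the turn about the world's z in rad. A call has 1 to 20 rows; each row shifts and turns the commanded pose from where the row before left it; what a row does not reach is not made up. A row lasts 1/8 s, in which the tool goes at most 62.5 mm and 10.7 degrees, less where a joint would pass 70% of its speed; a pose out of reach is approached as far as the arm can. A call is refused whole if a number of a shift passes 62.5 or a number of a turn 0.188, either way. A call with a gripper value outside its range is refused whole. "fingers" is the finger opening in mm, from 0 to 85.4, set as the call begins (left out, the last holds). The fingers move at their own pace and stop on an object; "grip_force" is the grip in N (left out, the last holds). Time passes only in rows, so rows that do not move let the fingers close. It gives the time, the measured TCP pose, the force, the opening and the grip force at its end, in the units of the state.
- bot.observe(): the state, without advancing time (a new reading comes with each control period).
- bot.get_image(name): name is "scene" or "top"; returns a dict with "frame" (480x640x3 uint8, blue, green, red), "z_map" (480x640 float32, m along the optical axis (not along the pixel's ray), 0 where there is no reading), "mtx" (3x3 intrinsics, pixels), "dist" ([k1, k2, p1, p2, k3] as OpenCV has them; the pictures are not rectified), "R" (3x3) and "t" (3): a world point X has camera coordinates R X + t. Camera axes: x right, y down, z forward; pixel columns grow to the right and rows downward; lengths in m; the calibration is good to about 2 mm. A picture is of the moment at which its call begins.
- bot.sign_off(): hands the job in; it is judged then, once.
The state is a dict: "time_s": time; "joint_pos": joint angles; "qd": joint speeds; "joint_efforts": joint torques, N m; "eef_pos": TCP position; "tool_rot": TCP orientation; "contact_force": force on the tool from outside, world axes, zero at the start; "wrist_torque": the same for the moment, N m; "width": finger opening in m; "grasp_force": force on a finger pad.
Only numpy, scipy, OpenCV 4.12 (cv2) and the standard library are available. Lean on these libraries where they do the work, as an engineer would, in place of code of your own. Each camera call takes 0.05 s, during which the arm holds its last target. There are 200 camera calls.

TASK

The pegboard's clamp on the bedside cart has worked loose: with the shut fingertips, push the orange wing screw round clockwise (seen from above), stroke after stroke, until it comes to its stop, then move clear. Only push the wings, gently: do not pinch or force them, and do not shift, tip or lift any of the bottles, the dish, the jar, the mug or the pill box.

Things in the scene. Friction and masses are not known exactly. Their poses are not given: they have to be found in the camera images.
- stand: pegboard stand, fixed to the cart. Origin on the cart under the screw axis, z up, +x level from the screw to the pegboard. Sizes here in mm: grey base plate x -50 to 220, y -50 to 50, 8 high. Wooden pegboard x 196 to 204 (top trim 194 to 206), y -242 to 62, 269 high; a magnifier and a spoon hang on it (fixed), reaching to x = 173, y -190 to -30, z 70 to 240
- clamp_axis (a point): point on the vertical screw axis, 64 mm above the cart: the top edge of the wings and hub; axes as stand. The screw turns in place, it does not rise or sink. Under it a 60 mm square aluminium jaw (top at most 33 mm above the cart) sinks 1 mm per rad as the screw is turned clockwise
- strap_end (a point): free end, top, of the dark steel strap over the screw's hub. Strap: 14 mm wide (stand y -7 to 7), z 66 to 74 mm, from stand x = -10 mm to a 14 mm square post at x 56 to 70 mm. A finger down among the wings cannot pass the strap on the +x side: lift it out above 74 mm and bring it back for each new stroke
- screw (a joint): angle of the orange wing screw, rad; grows clockwise seen from above, 0 (loose) to 7.4 (hard stop, tight); stays where left; resists about 0.05 N m (1.5 N at 34 mm) plus slight drag. Hub radius 11 mm; two opposite straight wings 9 mm thick, out to 42 mm radius, 42 to 64 mm above the cart. At value v a wing points 90 deg + (7.4 - v) rad counter-clockwise of the stand's +x, the other opposite
- wing_tip (a point): outer end of one of the wings, 42 mm from the axis, 53 mm above the cart (mid height of the wing); turns with the screw. The moulded plastic wings are a little springy on the hub: about 4 N m per rad, so at the stop 10 N at 34 mm bends them round by 5 degrees more, and they spring back when let go
- dropper_a: capped dropper bottle, loose, 32 mm across, 78 mm high, amber with white cap, in a fixed white tray 160 x 220 x 22 mm; origin under its centre (so for all loose things below), z up
- dropper_b: the same, amber with blue cap
- dropper_c: the same, green with red cap
- dish: white ceramic dish, loose, 90 mm across, 30 mm high, beside the clamp on the side away from the robot
- jar: white cream jar with blue lid, loose, 52 mm across, 50 mm high, beside the clamp on the robot's side
- cup: blue mug, loose, 72 mm across, 85 mm high, standing on the cart
- pillbox: blue seven-day pill box, loose, 50 x 150 x 25 mm, lying on the cart

How it is judged:
At the end, for the whole second after the job is handed in: the screw is within 0.15 rad (about 9 degrees) of its stop and at rest, and every bottle, the dish, jar, mug and pill box stands within 25 mm of where it was and upright (value of joint screw above 7.25 rad and velocity of joint screw below 0.05 rad/s and distance of each of dropper_a, dropper_b, dropper_c, dish, jar, cup, pillbox from where it was at the start of the episode below 0.025 m and angle between each of dropper_a, dropper_b, dropper_c, dish, jar, cup, pillbox's own z axis and vertical below 0.4 rad); the robot touches nothing.
It fails at once if a bystander is shifted more than 25 mm, lifted or tipped by more than 0.4 rad (not (distance of each of dropper_a, dropper_b, dropper_c, dish, jar, cup, pillbox from where it was at the start of the episode below 0.025 m and angle between each of dropper_a, dropper_b, dropper_c, dish, jar, cup, pillbox's own z axis and vertical below 0.4 rad)).
It fails at once if the screw is pinched or forced: the fingers press on it with more than 35 N (contact force between the fingers and screw above 35 N).
It also fails if it takes over 72 s, if anything falls off the work surface, if the arm or the gripper's body presses on something with over 40 N, if the wrist force passes 120 N, or if a joint passes its speed limit or range.

## Working session

There is one attempt and no reset: what is moved stays moved. The work goes in short steps, Python scripts to look and compute and a tool call to move; the robot and the scene stay as the last step left them, time stands still between calls to the robot, and variables do not carry over. Pictures are saved under pics/ and viewed, at most 10 in all, crops included, and the job is handed in when it is done.

Besides the shell and the picture viewer there is one more tool, called after "Emit:" as name(argument=value, ...), one argument or row to a line, values as JSON. send_rows: Moves the arm, as the interface text tells. Its arguments: {"type":"object","properties":{"deltas":{"type":"array"},"fingers":{"type":"number"},"grip_force":{"type":"number"}},"required":["deltas"]}

```bash
mkdir -p pics
cat > h.py <<'E'
import numpy as np, cv2
from cell import bot
def ray(im,uv):
    p=cv2.undistortPoints(np.array(uv,float).reshape(-1,1,2),im["mtx"],im["dist"]).reshape(-1,2)
    d=np.c_[p,np.ones(len(p))]@im["R"]; return -im["R"].T@im["t"], d
def onz(im,uv,z):
    o,d=ray(im,uv); return o+d*((z-o[2])/d[:,2])[:,None]
def masks(im):
    hsv=cv2.cvtColor(im["frame"],cv2.COLOR_BGR2HSV); return hsv
def cloud(im):
    v,u=np.mgrid[:480,:640]; z=im["z_map"].ravel()
    p=cv2.undistortPoints(np.c_[u.ravel(),v.ravel()].astype(float).reshape(-1,1,2),np.array(im["mtx"]),np.array(im["dist"])).reshape(-1,2)
    c=np.c_[p*z[:,None],z]; return ((c-im["t"])@im["R"]).reshape(480,640,3)
E
python3 - <<'E'
from h import *
s=bot.observe(); print({k:np.round(v,3) for k,v in s.items()})
for n in("scene","top"):
    im=bot.get_image(n); cv2.imwrite(f"pics/{n}0.png",im["frame"]); print(n,np.round(-im["R"].T@im["t"],3),np.round(im["R"],2).tolist())
    np.save(f"{n}0.npy",im,allow_pickle=True)
    h=masks(im); m=cv2.inRange(h,(5,150,120),(20,255,255)); 
    k,l,st,c=cv2.connectedComponentsWithStats(m); P=cloud(im)
    for i in range(1,k):
        if st[i,4]>30: print(st[i],c[i].round(),np.median(P[l==i],0).round(3))
E
```

```text
{'time_s': np.float64(0.0), 'joint_pos': array([ 1.204,  0.399,  0.045,  1.538, -0.019,  1.207, -0.051]), 'qd': array([-0.   ,  0.   , -0.   ,  0.002,  0.001,  0.001, -0.   ]), 'joint_efforts': array([ 0.0000e+00, -4.7513e+01,  1.3650e+00, -2.5422e+01,  1.2000e-02,
        1.0000e-02,  0.0000e+00]), 'eef_pos': array([ 0.172, -0.626,  0.252]), 'tool_rot': array([-3.112e+00, -4.190e-01,  1.000e-03]), 'contact_force': array([1.23 , 0.683, 0.116]), 'wrist_torque': array([-0.025, -0.059,  0.011]), 'grasp_force': np.float64(0.0), 'width': np.float64(0.085)}
scene [1.257 0.246 0.814] [[-0.36, 0.93, 0.01], [0.65, 0.26, -0.71], [-0.66, -0.25, -0.7]]
top [0.242 0.005 1.687] [[-0.06, -1.0, 0.0], [-0.98, 0.06, -0.21], [0.21, -0.02, -0.98]]
[182 150   7 112 354] [185. 204.] [0.653 0.273 0.27 ]
[279 245  10  10  39] [284. 249.] [0.568 0.047 0.063]
[263 259  16   9  50] [268. 262.] [0.535 0.091 0.061]
```

View pics/scene0.png

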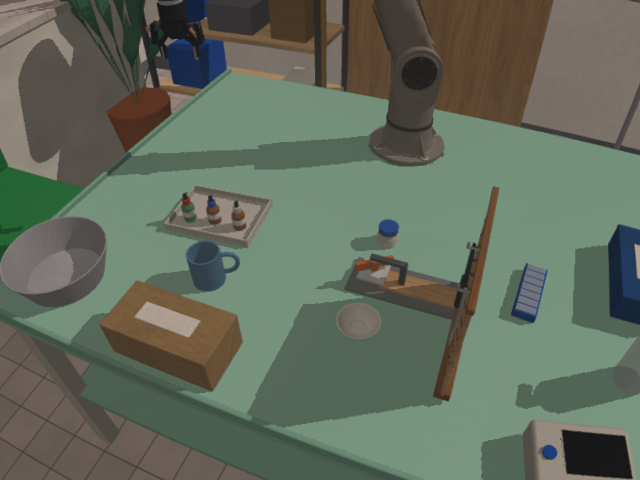

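View pics/top0.png

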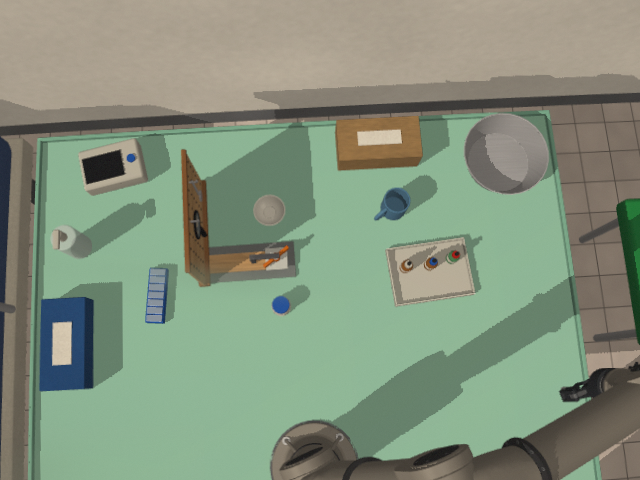

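The scene view shows the clamp at about (380,268), with the jar at (388,232), the dish at (358,322) and the pegboard to the right. In the top view the orange wings are at (284,249) and (268,262), the strap runs left towards the board, the jar is at (281,305) and the dish at (270,210).

Run:
```python
from h import *
T=np.load("top0.npy",allow_pickle=True).item(); S=np.load("scene0.npy",allow_pickle=True).item()
for k in T: pass
for n,im,(a,b,c,d) in(("T",T,(200,225,310,325)),("S",S,(330,215,460,325))):
    f=im["frame"][b:d,a:c]; f=cv2.resize(f,None,fx=5 if n=="S" else 6,fy=5 if n=="S" else 6,interpolation=cv2.INTER_CUBIC); 
    cv2.imwrite(f"pics/crop{n}.png",f); print(f.shape)
for n,im in(("T",T),("S",S)):
    P=cloud(im); h=masks(im)
    m=cv2.inRange(h,(3,150,100),(18,255,255)); m&=((abs(P[...,2]-.058)<.02)*255).astype(np.uint8)
    k,l,st,c=cv2.connectedComponentsWithStats(m)
    for i in range(1,k):
        if st[i,4]>15:
            vs,us=np.where(l==i); Q=onz(im,np.c_[us,vs],.064); print(n,st[i],"mean",Q.mean(0).round(4),"ext",Q.min(0).round(3),Q.max(0).round(3), "cloud z",P[l==i][:,2].min().round(3),P[l==i][:,2].max().round(3))
            r=cv2.fitLine(Q[:,:2].astype(np.float32),cv2.DIST_L2,0,.01,.01).ravel(); print("line",r.round(3))
    # stand plate: height 6-10mm cloud
    q=(P[...,2]>.004)&(P[...,2]<.012)&(P[...,0]>.4)&(P[...,0]<.7)&(P[...,1]>-.02)&(P[...,1]<.35)&(h[...,1]<120)
    if n=="T" : 
        for z0,z1 in((.003,.013),(.2,.3)):
            q=(P[...,2]>z0)&(P[...,2]<z1)&(P[...,0]>.35)&(P[...,0]<.9)&(P[...,1]>-.02)&(P[...,1]<.4)
            X=P[q][:,:2].astype(np.float32); print(z0,len(X),cv2.minAreaRect(X), np.percentile(X,[2,98],axis=0).round(3).tolist())
    # jar lid, dish
    m=cv2.inRange(h,(105,120,80),(125,255,255)); q=(m>0)&(abs(P[...,2]-.05)<.012)&(abs(P[...,0]-.45)<.1)&(abs(P[...,1]-.05)<.15)
    if q.sum(): print("jar",q.sum(),P[q].mean(0).round(3))
    q=(P[...,2]>.015)&(P[...,2]<.035)&(P[...,0]>.58)&(P[...,0]<.76)&(P[...,1]>-.05)&(P[...,1]<.15)
    if q.sum(): print("dish",q.sum(),cv2.minEnclosingCircle(P[q][:,:2].astype(np.float32)))
    q=(P[...,2]>.068)&(P[...,2]<.08)&(P[...,0]>.5)&(P[...,0]<.62)&(P[...,1]>0.03)&(P[...,1]<.17)
    if q.sum(): print("strap",q.sum(),cv2.minAreaRect(P[q][:,:2].astype(np.float32)),P[q][:,:2].min(0),P[q][:,:2].max(0))
```

```text
(600, 660, 3)
(550, 650, 3)
T [279 245  10  10  44] mean [0.5663 0.0488 0.064 ] ext [0.555 0.036 0.064] [0.579 0.061 0.064] cloud z 0.039 0.072
line [ 0.653 -0.758  0.566  0.049]
T [263 258  17  10  50] mean [0.5347 0.0896 0.064 ] ext [0.523 0.062 0.064] [0.545 0.105 0.064] cloud z 0.042 0.071
line [ 0.439 -0.899  0.535  0.09 ]
T [426 258   9  10  33] mean [ 0.5055 -0.3379  0.064 ] ext [ 0.496 -0.351  0.064] [ 0.521 -0.33   0.064] cloud z 0.039 0.063
line [ 0.853  0.522  0.505 -0.338]
T [402 261   9  10  29] mean [ 0.5014 -0.2719  0.064 ] ext [ 0.492 -0.286  0.064] [ 0.517 -0.265  0.064] cloud z 0.039 0.058
line [ 0.822  0.57   0.501 -0.272]
0.003 7921 ((0.6250576972961426, 0.18994706869125366), (0.5498559474945068, 0.4199066162109375), 0.015206804499030113) [[0.361, -0.013], [0.889, 0.389]]
0.2 1246 ((0.6371634006500244, 0.26094964146614075), (0.30293208360671997, 0.03432297706604004), 1.0704017877578735) [[0.49, 0.253], [0.78, 0.278]]
jar 216 [0.422 0.064 0.05 ]
dish 465 ((0.6444199085235596, 0.06717164069414139), 0.09719561785459518)
strap 164 ((0.5465483665466309, 0.09263862669467926), (0.03579186648130417, 0.09641239047050476), 6.288315773010254) [0.5272146  0.04668264] [0.56961672 0.14096626]
S [356 261  15   9  72] mean [0.5731 0.0504 0.064 ] ext [0.559 0.038 0.064] [0.59  0.065 0.064] cloud z 0.049 0.066
line [ 0.823 -0.568  0.573  0.05 ]
jar 225 [0.426 0.067 0.05 ]
dish 718 ((0.6556600332260132, 0.07176505029201508), 0.08054681867361069)
strap 251 ((0.5516753196716309, 0.10149814188480377), (0.07795293629169464, 0.018674353137612343), 89.15719604492188) [0.54179851 0.06256023] [0.5607898 0.1404318]
```

View pics/cropT.png

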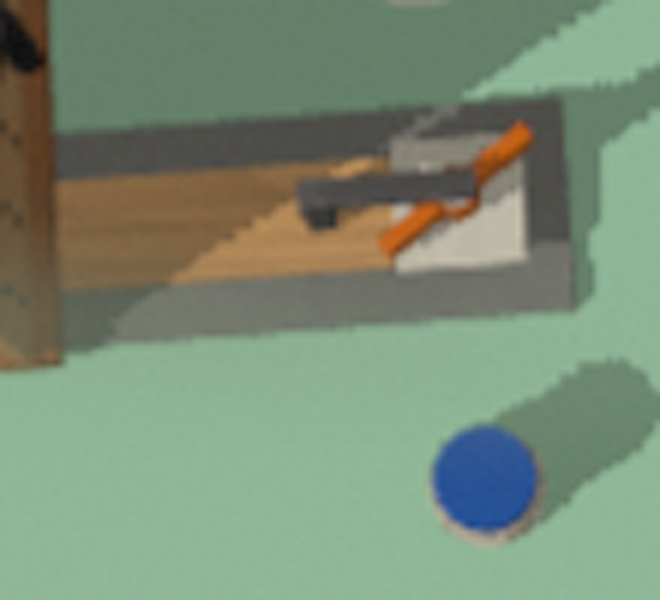

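View pics/cropS.png

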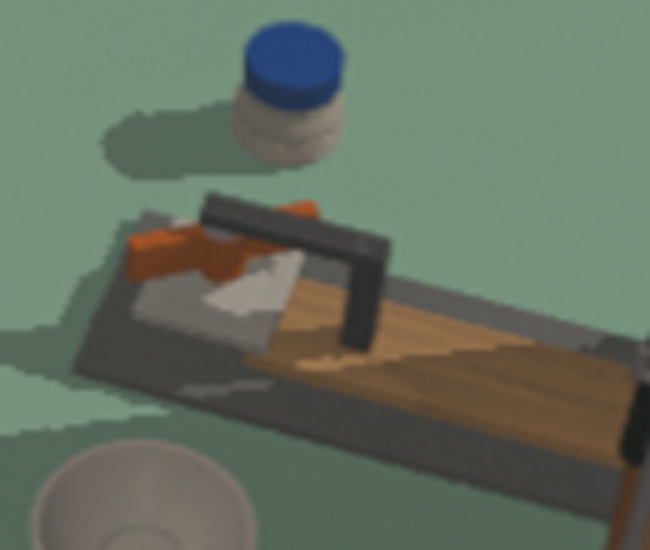

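The top crop shows the wing tips at crop pixels (525,125) and (388,245), the strap end at (476,185), the strap's post end at (300,190) and the plate's end corners at (560,98) and (575,308). The wings cross the strap at about 40°.

Run:
```python
from h import *
T=np.load("top0.npy",allow_pickle=True).item(); S=np.load("scene0.npy",allow_pickle=True).item()
t=lambda *p:[(200+x/6-.4,225+y/6-.4) for x,y in p]; s=lambda *p:[(330+x/5-.4,215+y/5-.4) for x,y in p]
pr=lambda n,Q:print(n,Q[:,:2].round(4).tolist())
pr("T plate end corners",onz(T,t((560,98),(575,308),(55,135),(55,346)),.008))
pr("T wing tips",onz(T,t((525,128),(386,245)),.062))
pr("T strap end, post",onz(T,t((476,185),(300,190)),.074))
pr("S strap end mid, post end mid",onz(S,s((207,201),(390,250),(207,195),(203,213)),.074))
pr("S wing tip top mid",onz(S,s((129,236),(316,206)),.064))
pr("S plate corners",onz(S,s((73,370),(147,210)),.008))
pr("jar T",onz(T,t((485,477)),.05)); pr("jar S",onz(S,s((294,57)),.05))
pr("dish S",onz(S,[(358.5,319)],.03)); pr("dish T",onz(T,[(269.5,210)],.03))
# board normal from top trim
P=cloud(T); q=(P[...,2]>.255)&(P[...,2]<.285)&(P[...,0]>.4)&(P[...,0]<.85)&(P[...,1]>.2)&(P[...,1]<.32)
X=P[q][:,:2].astype(np.float32); print("trim",len(X),cv2.fitLine(X,cv2.DIST_HUBER,0,.01,.01).ravel().round(4),X.min(0),X.max(0))
```

```text
T plate end corners [[0.6011, 0.0226], [0.5026, 0.0209], [0.5972, 0.2568], [0.4987, 0.2593]]
T wing tips [[0.5768, 0.0383], [0.5273, 0.1028]]
T strap end, post [[0.5498, 0.0611], [0.5521, 0.139]]
S strap end mid, post end mid [[0.5502, 0.0631], [0.5494, 0.1421], [0.5468, 0.062], [0.5574, 0.0637]]
S wing tip top mid [[0.5721, 0.0366], [0.5265, 0.1046]]
S plate corners [[0.6042, 0.0249], [0.5025, 0.0231]]
jar T [[0.4229, 0.0644]]
jar S [[0.4244, 0.0657]]
dish S [[0.6854, 0.0843]]
dish T [[0.6877, 0.0825]]
trim 697 [0.9998 0.0194 0.633  0.2706] [0.48546994 0.2624913 ] [0.7882933  0.28090894]
```

Emit:
send_rows(
  deltas=[
    [21,34,0,0.176],
    [21,34,0,0.176],
    [21,34,0,0.176],
    [21,34,0,0.176],
    [21,34,0,0.176],
    [21,34,0,0.176],
    [21,34,0,0.176],
    [21,34,0,0.176],
    [21,34,0,0.176],
    [21,34,0,0.176],
    [21,34,0,0.176],
    [21,34,0,0.176],
    [21,34,0,0.176],
    [21,34,0,0.176],
    [21,34,0,0.176],
    [21,34,0,0.176],
    [21,34,0,0.176],
    [21,34,0,0.176],
    [21,34,0,0.176],
    [21,34,0,0.176],
  ],
  fingers=0,
  grip_force=40,
)

```text
time_s: 2.6
eef_pos: [0.5924, 0.0539, 0.2529]
tool_rot: [1.005, -2.976, -0.0]
contact_force: [-0.5, 0.1, 0.7]
width: -0.0001
grasp_force: 0.0
```

Emit:
send_rows(
  deltas=[
    [-4,7,-40,0],
    [0,0,-40,0],
    [0,0,-20,0],
    [0,0,0,0],
  ],
)

```text
time_s: 3.1
eef_pos: [0.5872, 0.0596, 0.1521]
tool_rot: [0.996, -2.976, -0.001]
contact_force: [-0.2, 0.1, -0.4]
width: -0.0001
grasp_force: 0.0
```

```bash
cat >> h.py <<'E'
from scipy.spatial.transform import Rotation as Ro
C=np.array([.5508,.072])
def st(p=True):
    s=bot.observe(); M=Ro.from_rotvec(s["tool_rot"]).as_matrix()
    print("t",round(float(s["time_s"]),2),"pos",s["eef_pos"].round(4),"yawx",np.degrees(np.arctan2(M[1,0],M[0,0])).round(1),"tilt",M[:,2].round(3),"j",s["joint_pos"].round(2),"F",s["contact_force"].round(1),"w",round(float(s["width"]),4)); return s
def crop(name,box=(310,175,470,295)):
    im=bot.get_image("scene"); a,b,c,d=box; cv2.imwrite(f"pics/{name}.png",cv2.resize(im["frame"][b:d,a:c],None,fx=5,fy=5,interpolation=cv2.INTER_CUBIC)); return im
E
python3 -c "
from h import *
st(); crop('hover',(310,165,470,285))"
```

```text
t 3.1 pos [0.5872 0.0596 0.1521] yawx -143.0 tilt [-0.003 -0.    -1.   ] j [ 0.43  0.49 -0.8   1.77  0.4   1.05  1.71] F [-0.2  0.1 -0.4] w -0.0001
```

View pics/hover.png

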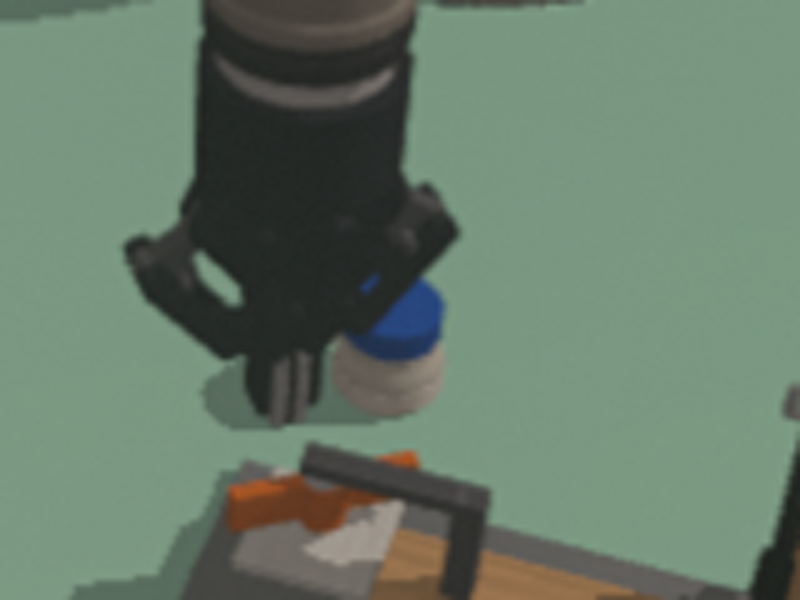

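The hover view shows the shut fingers at crop (290,415), clear of the jar and the strap. The wing tip is at (235,500). I'll go down behind that wing.

Emit:
send_rows(
  deltas=[
    [0,0,-30,0],
    [0,0,-30,0],
    [1,0,-22,0],
    [0,0,0,0],
  ],
)

```text
time_s: 3.65
eef_pos: [0.5888, 0.0599, 0.0708]
tool_rot: [0.997, -2.978, -0.001]
contact_force: [-0.3, 0.6, 0.4]
width: 0.0004
grasp_force: 0.0
```

Run:
```python
from h import *
st(); crop('down',(310,195,470,315))
# path: wing world angle th, finger at R along, D behind
def path(th,R=32,D=14.5): 
    a=np.radians(th); return C*1000+R*np.array([np.cos(a),np.sin(a)])+D*np.array([-np.sin(a),np.cos(a)])
prev=None
for th in range(-53,-273,-10):
    p=path(th); print(th,p.round(1), None if prev is None else (p-prev).round(1)); prev=p
```

```text
t 3.65 pos [0.5888 0.0599 0.0708] yawx -143.0 tilt [-0.001 -0.    -1.   ] j [ 0.38  0.59 -0.74  1.83  0.49  0.91  1.64] F [-0.3  0.6  0.4] w 0.0004
-53 [581.6  55.2] None
-63 [578.2  50.1] [-3.4 -5.1]
-73 [574.   45.6] [-4.2 -4.4]
-83 [569.1  42. ] [-4.9 -3.6]
-93 [563.6  39.3] [-5.5 -2.7]
-103 [557.7  37.6] [-5.9 -1.7]
-113 [551.6  36.9] [-6.1 -0.7]
-123 [545.5  37.3] [-6.1  0.4]
-133 [539.6  38.7] [-6.   1.4]
-143 [534.   41.2] [-5.6  2.5]
-153 [528.9  44.6] [-5.1  3.4]
-163 [524.4  48.8] [-4.4  4.2]
-173 [520.8  53.7] [-3.6  4.9]
-183 [518.1  59.2] [-2.7  5.5]
-193 [516.4  65.1] [-1.7  5.9]
-203 [515.7  71.2] [-0.7  6.1]
-213 [516.1  77.3] [0.4 6.1]
-223 [517.5  83.2] [1.4 6. ]
-233 [520.   88.8] [2.5 5.6]
-243 [523.4  93.9] [3.4 5.1]
-253 [527.6  98.4] [4.2 4.4]
-263 [532.5 102. ] [4.9 3.6]
```

View pics/down.png

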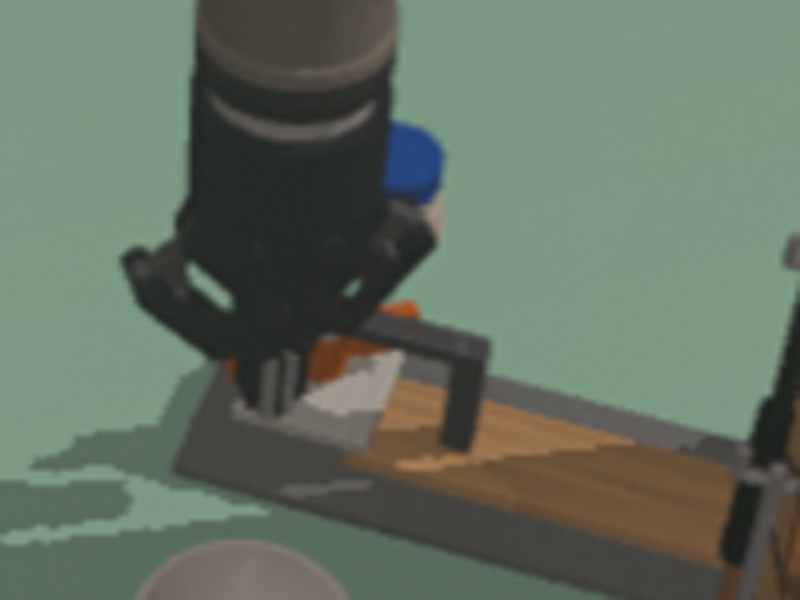

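The fingers are down behind the wing at crop (275,410), beside the hub and clear of the strap. I'll push the first part of the stroke.

Emit:
send_rows(
  deltas=[
    [-4,-2.5,0,0],
    [-3,-2.2,0,0],
    [-3.4,-5.1,0,-0.175],
    [-4.2,-4.4,0,-0.175],
    [-4.9,-3.6,0,-0.175],
    [-5.5,-2.7,0,-0.175],
    [-5.9,-1.7,0,-0.175],
    [-6.1,-0.7,0,-0.175],
    [-6.1,0.4,0,-0.175],
    [-6,1.4,0,-0.175],
    [-5.6,2.5,0,-0.175],
    [-5.1,3.4,0,-0.175],
  ],
)

```text
time_s: 5.2
eef_pos: [0.5297, 0.0434, 0.0722]
tool_rot: [1.655, 2.667, -0.001]
contact_force: [2.0, -2.9, 0.3]
width: -0.0002
grasp_force: 1.4
```

Run:
```python
from h import *
st(); crop('mid',(310,185,470,305))
```

```text
t 5.2 pos [0.5297 0.0434 0.0722] yawx 116.4 tilt [ 0.002 -0.002 -1.   ] j [ 0.13  0.42 -0.35  1.98  0.21  0.77  0.11] F [ 2.  -2.9  0.3] w -0.0002
```

View pics/mid.png

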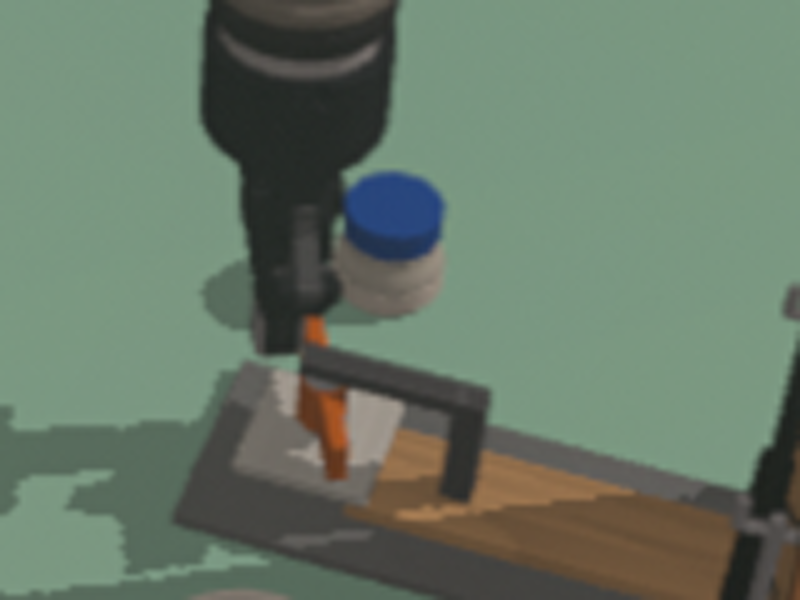

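The wing has turned with the fingers and now points at the robot, roughly along crop (315,330). I'll go past the perpendicular slowly, in case the stop is there.

Emit:
send_rows(
  deltas=[
    [-2.3,2.0,0,-0.087],
    [-2.1,2.2,0,-0.087],
    [-1.9,2.4,0,-0.087],
    [-1.7,2.5,0,-0.087],
  ],
)

```text
time_s: 5.75
eef_pos: [0.5215, 0.0528, 0.0721]
tool_rot: [2.086, 2.347, -0.001]
contact_force: [-0.6, -2.6, 2.0]
width: -0.0
grasp_force: 1.4
```

Emit:
send_rows(
  deltas=[
    [-1.5,2.7,0,-0.087],
  ],
)

```text
time_s: 5.88
eef_pos: [0.52, 0.0555, 0.0721]
tool_rot: [2.186, 2.254, -0.001]
contact_force: [0.4, -2.6, 1.5]
width: 0.0
grasp_force: 1.4
```

Emit:
send_rows(
  deltas=[
    [-1.2,2.8,0,-0.087],
  ],
)

```text
time_s: 6.0
eef_pos: [0.5187, 0.0584, 0.0721]
tool_rot: [2.282, 2.157, -0.0]
contact_force: [0.1, -2.2, 2.4]
width: -0.0004
grasp_force: 1.4
```

Emit:
send_rows(
  deltas=[
    [-1.0,2.9,0,-0.087],
  ],
)

```text
time_s: 6.12
eef_pos: [0.5177, 0.0613, 0.0721]
tool_rot: [2.373, 2.056, -0.0]
contact_force: [-0.1, -3.5, 2.5]
width: -0.0
grasp_force: 1.4
```

Emit:
send_rows(
  deltas=[
    [-0.8,2.9,0,-0.087],
  ],
)

```text
time_s: 6.25
eef_pos: [0.517, 0.0643, 0.0721]
tool_rot: [2.461, 1.951, -0.0]
contact_force: [0.1, -2.5, 0.8]
width: 0.0
grasp_force: 1.3
```

Emit:
send_rows(
  deltas=[
    [-0.6,3.0,0,-0.087],
  ],
)

```text
time_s: 6.38
eef_pos: [0.5165, 0.0673, 0.0721]
tool_rot: [2.543, 1.842, 0.0]
contact_force: [0.7, -2.8, 1.1]
width: 0.0001
grasp_force: 1.3
```

There is no stop at this half turn, so the screw started near 2 rad. I'll carry on up to the strap, then back off, lift and come round behind the other wing.

Emit:
send_rows(
  deltas=[
    [-0.2,6.1,0,-0.175],
    [0.9,6,0,-0.175],
    [1.9,5.8,0,-0.175],
    [2.9,5.4,0,-0.175],
    [0,0,0,0],
    [-2.5,-1.5,0,0],
    [-2.5,-1.5,0,0],
    [0,0,25,0],
    [0,0,30,0],
    [0,0,0,0],
  ],
)

```text
time_s: 7.62
eef_pos: [0.5184, 0.0891, 0.1286]
tool_rot: [3.021, 0.862, 0.009]
contact_force: [0.9, -0.2, 0.9]
width: 0.0003
grasp_force: 0.0
```

Emit:
send_rows(
  deltas=[
    [3.9,-1.7,0,0.174],
    [3.9,-1.7,0,0.174],
    [3.9,-1.7,0,0.174],
    [3.9,-1.7,0,0.174],
    [3.9,-1.7,0,0.174],
    [3.9,-1.7,0,0.174],
    [3.9,-1.7,0,0.174],
    [3.9,-1.7,0,0.174],
    [3.9,-1.7,0,0.174],
    [3.9,-1.7,0,0.174],
    [3.9,-1.7,0,0.174],
    [3.9,-1.7,0,0.174],
    [3.9,-1.7,0,0.174],
    [3.9,-1.7,0,0.174],
    [3.9,-1.7,0,0.174],
    [3.9,-1.7,0,0.174],
    [3.9,-1.7,0,0.174],
    [3.9,-1.7,0,0.174],
    [0,0,0,0],
  ],
)

```text
time_s: 10.0
eef_pos: [0.5863, 0.0577, 0.1253]
tool_rot: [0.843, -3.025, -0.002]
contact_force: [0.7, 0.9, 0.8]
width: 0.0001
grasp_force: 0.0
```

Run:
```python
from h import *
st(); crop('second',(310,185,470,305))
```

```text
t 10.0 pos [0.5863 0.0577 0.1253] yawx -148.9 tilt [-0.002  0.001 -1.   ] j [ 0.32  0.48 -0.64  1.8   0.34  0.97  1.66] F [0.7 0.9 0.8] w 0.0001
```

View pics/second.png

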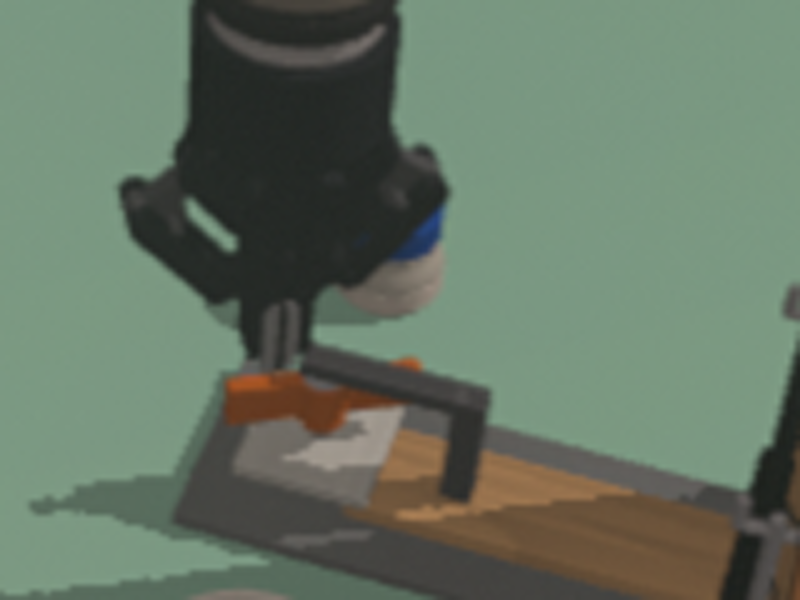

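The wings are where I expected, with the near tip at crop (245,398). I'll go down behind that wing and make the second stroke, stopping short of the stop.

Emit:
send_rows(
  deltas=[
    [0,0,-25,0],
    [0,0,-29,0],
    [0,0,0,0],
    [-4,-2.5,0,0],
    [-3.2,-2,0,0],
    [-3.8,-4.8,0,-0.175],
    [-4.6,-4,0,-0.175],
    [-5.2,-3.2,0,-0.175],
    [-5.7,-2.2,0,-0.175],
    [-6,-1.2,0,-0.175],
    [-6.1,-0.2,0,-0.175],
    [-6,0.9,0,-0.175],
    [-5.8,2,0,-0.175],
    [-5.4,3,0,-0.175],
    [-4.8,3.8,0,-0.175],
    [-2.1,2.1,0,-0.087],
    [-2.0,2.3,0,-0.087],
  ],
)

```text
time_s: 12.18
eef_pos: [0.5238, 0.0512, 0.0737]
tool_rot: [2.0, 2.417, 0.004]
contact_force: [2.5, -2.0, 0.4]
width: 0.0
grasp_force: 1.2
```

Emit:
send_rows(
  deltas=[
    [-1.8,2.5,0,-0.087],
  ],
)

```text
time_s: 12.3
eef_pos: [0.522, 0.0536, 0.0738]
tool_rot: [2.104, 2.328, 0.004]
contact_force: [2.1, -2.0, 0.6]
width: 0.0
grasp_force: 1.2
```

Emit:
send_rows(
  deltas=[
    [-0.8,1.3,0,-0.044],
  ],
)

```text
time_s: 12.42
eef_pos: [0.5211, 0.0551, 0.0738]
tool_rot: [2.153, 2.283, 0.004]
contact_force: [1.9, -2.3, 0.4]
width: 0.0001
grasp_force: 1.0
```

Run:
```python
from h import *
s=st(); p=s["eef_pos"][:2]*1000-C*1000
M=Ro.from_rotvec(s["tool_rot"]).as_matrix(); 
r=np.hypot(*p); print("r",r,"wing angle if D=15.5:",np.degrees(np.arctan2(p[1],p[0])-np.arcsin(15.5/r)))
```

```text
t 12.43 pos [0.5211 0.0551 0.0738] yawx 93.3 tilt [ 0.004 -0.    -1.   ] j [-0.06  0.39 -0.16  2.01  0.09  0.75 -0.21] F [ 1.9 -2.3  0.4] w 0.0001
r 34.21201889626288 wing angle if D=15.5: -177.33161487508633
```

Emit:
send_rows(
  deltas=[
    [-0.6,1.4,0,-0.044],
  ],
)

```text
time_s: 12.55
eef_pos: [0.5205, 0.0559, 0.0738]
tool_rot: [2.203, 2.235, 0.003]
contact_force: [2.1, -5.0, 1.0]
width: -0.0001
grasp_force: 2.0
```

Emit:
send_rows(
  deltas=[
    [-0.5,1.4,0,-0.044],
  ],
)

```text
time_s: 12.68
eef_pos: [0.5199, 0.0565, 0.0738]
tool_rot: [2.251, 2.185, 0.002]
contact_force: [1.7, -5.4, 1.5]
width: -0.0001
grasp_force: 2.6
```

Emit:
send_rows(
  deltas=[
    [-0.3,1.2,0,-0.03],
  ],
)

```text
time_s: 12.8
eef_pos: [0.5195, 0.057, 0.0737]
tool_rot: [2.284, 2.151, 0.001]
contact_force: [1.7, -5.7, 1.2]
width: 0.0001
grasp_force: 3.2
```

Emit:
send_rows(
  deltas=[
    [-0.2,1.4,0,-0.03],
  ],
)

```text
time_s: 12.92
eef_pos: [0.5191, 0.0576, 0.0737]
tool_rot: [2.316, 2.116, -0.001]
contact_force: [0.9, -7.3, 3.0]
width: -0.0001
grasp_force: 4.1
```

Emit:
send_rows(
  deltas=[
    [0,1.4,0,0],
  ],
)

```text
time_s: 13.05
eef_pos: [0.5191, 0.0581, 0.0737]
tool_rot: [2.315, 2.116, -0.002]
contact_force: [0.7, -9.2, 2.3]
width: 0.0001
grasp_force: 4.9
```

Emit:
send_rows(
  deltas=[
    [0,0,0,0],
    [0,0,0,0],
  ],
)

```text
time_s: 13.3
eef_pos: [0.5191, 0.0579, 0.0737]
tool_rot: [2.315, 2.116, -0.002]
contact_force: [0.6, -9.2, 1.7]
width: -0.0002
grasp_force: 4.5
```

It has reached the stop, with a steady 9 N. I'll back off, lift and move clear.

Emit:
send_rows(
  deltas=[
    [0,-2,0,0],
    [0,-3,0,0],
    [-1,-4,0,0],
    [-1,-4,0,0],
    [0,0,25,0],
    [0,0,40,0],
    [0,0,50,0],
    [0,0,50,0],
    [0,-40,0,0],
    [0,-50,0,0],
    [0,-50,0,0],
    [0,-50,0,0],
    [0,-30,0,0],
    [0,0,0,0],
    [0,0,0,0],
  ],
)

```text
time_s: 15.18
eef_pos: [0.5159, -0.1687, 0.2371]
tool_rot: [-2.313, -2.124, -0.001]
contact_force: [-0.3, 0.5, -0.4]
width: 0.0001
grasp_force: 0.0
```

Run:
```python
from h import *
st(); im=bot.get_image("top"); S=bot.get_image("scene"); 
a=cv2.resize(im["frame"][225:325,210:310],(500,500),interpolation=cv2.INTER_CUBIC)
b=cv2.resize(S["frame"][215:315,330:410],(300,375),interpolation=cv2.INTER_CUBIC)
o=np.zeros((500,800,3),np.uint8); o[:,:500]=a; o[:375,500:]=b; cv2.imwrite("pics/final.png",o)
P=cloud(im); h=masks(im); m=(cv2.inRange(h,(3,150,100),(18,255,255))>0); m[:240]=0; m[285:]=0; m[:,:255]=0; m[:,300:]=0
vs,us=np.where(m); Q=onz(im,np.c_[us,vs],.06); l=cv2.fitLine(Q[:,:2].astype(np.float32),cv2.DIST_L2,0,.01,.01).ravel(); print(len(us),l.round(3),np.degrees(np.arctan2(l[1],l[0])))
```

```text
t 15.18 pos [ 0.5159 -0.1687  0.2371] yawx 85.1 tilt [-0.     0.001 -1.   ] j [ 0.22  0.22  0.02  1.81 -0.01  1.11  0.16] F [-0.3  0.5 -0.4] w 0.0001
79 [1.    0.018 0.553 0.071] 1.0557781
```

View pics/final.png

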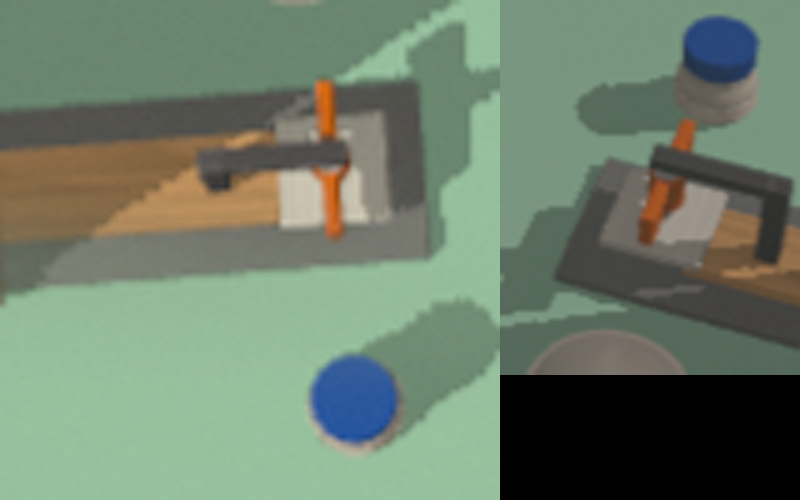

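The wings, from (325,85) to (335,235), are square to the strap, and their 1.06° in world matches the pegboard's 1.1°. The jar and dish haven't moved, so the screw is at its stop and I'm handing in.

```bash
python3 -c "
from cell import bot
print(bot.sign_off())"
```

```text
the job is handed in; nothing more can be done
None
```

The wing screw was pushed clockwise in two strokes to its stop (about 9 N steady there), the arm moved clear with the jar and dish unmoved in the last view (other items not re-checked), and the job was handed in at about 15 s; no verdict came back.

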